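# Re-rack four pastels in order

### The arm

A 6-joint arm with a two-finger parallel gripper is mounted at the origin on the work surface. World frame = base frame: x ahead of the robot, y to its left, z up, the work surface at z = 0. Lengths are in m, angles in rad, forces in N, time in s.
With the tool pointing down it reaches from about 0.4 to 0.925 m from the base axis. Payload 12.5 kg.
Tool frame: the origin (TCP) lies on the mounting face of the last link; the fingertips stand 190 mm ahead of it and the grasp point (between the pads) lies 171 mm ahead of it; z points along the fingers, y is the line along which they close (so a half turn about z gives the same grasp; the last joint's range is limited). The gripper opens to 95 mm and grips with 3 to 60 N. Pads are 20 mm wide; open, the fingers measure 119 mm over their backs; the gripper's body (75 mm by 180 mm) begins 59 mm behind the grasp point.
Start: joints at [-1.345, 0.491, 1.559, -0, 1.092, -0.106], TCP at [0.204, -0.591, 0.405] pointing down, gripper open.
Joint ranges: [-3.1, 3.1], [-0.84, 2.19], [0.05, 2.79], [-1.13, 4.28], [0.06, 2.93], [-2.69, 2.69]. Speed limits (rad/s): [2.22, 2.22, 2.79, 3.14, 3.14, 3.14].

### API

Orientations are given as a unit quaternion [x, y, z, w].
In Python, from workcell import status, cams, job gives the robot as it stands. The module is installed in compiled form; this text tells all that it offers.
- The arm moves only by the shell command python3 -m handwheel 'ROWS' [FORCE]. ROWS is JSON, one flat list of numbers, 7 for each row, row after row: the shift along the world's x, y, z in mm, then the turn, a rotation vector about the world's x, y, z in rad, then the opening, from 0 (shut) to 1 (fully open). In form: [tx, ty, tz, rx, ry, rz, jaw, tx, ty, tz, rx, ry, rz, jaw, ...]. A call has exactly 5 rows; each row shifts and turns the commanded pose from where the row before left it; what a row does not reach is not made up. A row lasts 1/8 s, in which the tool goes at most 62.5 mm and 10.7 degrees, less where a joint would pass 70% of its speed; a pose out of reach is approached as far as the arm can. A call is refused whole if a number of a shift passes 62.5 or a number of a turn 0.188, either way. A call with a gripper value outside its range is refused whole. The fingers move at their own pace and stop on an object; FORCE is the grip in N (left out, the last holds). Time passes only in rows, so rows that do not move let the fingers close, or fill a call up. It gives the time, the measured TCP pose, the force, the opening and the grip force at its end, in the units of the state.
- status.get_state(): the state, without advancing time (a new reading comes with each control period).
- cams.get_image(name): name is "side" or "top"; returns a dict with "frame" (480x640x3 uint8, red, green, blue), "range_z" (480x640 float32, m along the optical axis (not along the pixel's ray), 0 where there is no reading), "K" (3x3 intrinsics, pixels), "k1" (the pictures are not rectified: a ray, as slopes to the right and down, at radius r is drawn at 1 + k1 r^2 times it, then the intrinsics apply), "world_from_camera" (4x4, takes a point from camera to world coordinates). Camera axes: x right, y down, z forward; pixel columns grow to the right and rows downward; lengths in m; the calibration is good to about 2 mm. A picture is of the moment at which its call begins.
- job.close_job(): hands the job in; it is judged then, once.
The state is a dict: "t": time; "joints": joint angles; "joint_vel": joint speeds; "joint_torque": joint torques, N m; "tcp_pos": TCP position; "orientation": TCP orientation; "wrist_force": force on the tool from outside, world axes, zero at the start; "ft_torque": the same for the moment, N m; "opening": finger opening in m; "finger_force": force on a finger pad.
Only numpy, scipy, OpenCV 4.12 (cv2) and the standard library are available. Lean on these libraries where they do the work, as an engineer would, in place of code of your own. Each camera call takes 0.05 s, during which the arm holds its last target. There are 200 camera calls.

### The job

Move the four pastels from their light stands on the pale board into the dark compartment rack, one to a compartment, keeping their order: the pastel nearest the brass knob on the board goes in the compartment nearest the rack's brass knob, and so on along the row. Pull each one straight up so that its stand stays upright where it is, set it down gently, standing upright on the compartment floor, and never drop it.

Things in the scene. Friction and masses are not known exactly. Their poses are not given: they have to be found in the camera images.
- board: Pale wooden board, fixed, 90 (x) x 295 mm (y from -125 to +170 mm), 8 mm thick, with a brass ball knob standing on its +y end (y = +150 mm, reaching 42 mm up). The four stands start on it in a row along its y axis at y = +90, +30, -30, -90 mm (first to fourth place counted from the knob; each within 5 mm). Origin: underside, at the middle of the row of stands; z up.
- rack: Dark wooden rack, fixed, 56 mm wide (x), four open square compartments in a row along y, 48 x 48 mm inside, walls 4 mm thick, 38 mm high, floor 4 mm above table. End block with brass ball knob (72 mm high) at its -y end, y = -121 mm. Compartment centres, first to fourth from the knob: y = -78, -26, +26, +78 mm, x = 0. Origin: underside, middle of the row; z up.
- stand_flat: Light aluminium cup stand (40 g, loose, easily tipped) that holds the flat pastel at the start: a 52 mm foot disc with a round cup of 43 mm outside and 37 mm inside diameter, 34 mm high, cup floor 4 mm above its underside. Origin: centre of its underside; z up.
- stand_domed: Light aluminium cup stand (40 g, loose, easily tipped) that holds the domed pastel at the start: a 52 mm foot disc with a round cup of 43 mm outside and 37 mm inside diameter, 34 mm high, cup floor 4 mm above its underside. Origin: centre of its underside; z up.
- stand_pointed: Light aluminium cup stand (40 g, loose, easily tipped) that holds the pointed pastel at the start: a 52 mm foot disc with a round cup of 43 mm outside and 37 mm inside diameter, 34 mm high, cup floor 4 mm above its underside. Origin: centre of its underside; z up.
- stand_stepped: Light aluminium cup stand (40 g, loose, easily tipped) that holds the stepped pastel at the start: a 52 mm foot disc with a round cup of 43 mm outside and 37 mm inside diameter, 34 mm high, cup floor 4 mm above its underside. Origin: centre of its underside; z up.
- pastel_flat: Thick paper-wrapped pastel stick, 32 mm diameter, 98 mm long, about 110 g, with a plain flat top of full width (the top 12 mm is bare pigment, below it the straight paper-wrapped side). Stands upright in its stand at the start. Origin: centre of its lower end; z runs along the stick to its top.
- pastel_domed: Thick paper-wrapped pastel stick, 32 mm diameter, 104 mm long, about 110 g, with a rounded dome top (the top 12 mm is bare pigment, below it the straight paper-wrapped side). Stands upright in its stand at the start. Origin: centre of its lower end; z runs along the stick to its top.
- pastel_pointed: Thick paper-wrapped pastel stick, 32 mm diameter, 110 mm long, about 110 g, with a conical, pencil-like point (the top 12 mm is bare pigment, below it the straight paper-wrapped side). Stands upright in its stand at the start. Origin: centre of its lower end; z runs along the stick to its top.
- pastel_stepped: Thick paper-wrapped pastel stick, 32 mm diameter, 116 mm long, about 110 g, with a top stepped down to a thinner 18 mm stub, 12 mm high (the top 12 mm is bare pigment, below it the straight paper-wrapped side). Stands upright in its stand at the start. Origin: centre of its lower end; z runs along the stick to its top.
Things that resemble listed ones, but are neither listed nor needed, are in the scene too. Leave any blue or turquoise look-alike of the pastel_flat alone.

How it is judged:
At the end, for the whole second after the job is handed in: Each pastel is released and at rest, upright within 0.12 rad, on the floor of the compartment (within 14 mm of its centre) whose place from the rack's knob equals its stand's place from the board's knob; each stand is upright within 0.1 rad and within 20 mm of its start (((y of stand_flat in the frame of board between 0.062 and 0.118 m and y of pastel_flat in the frame of rack between -0.092 and -0.064 m) or (y of stand_flat in the frame of board between 0.002 and 0.058 m and y of pastel_flat in the frame of rack between -0.04 and -0.012 m) or (y of stand_flat in the frame of board between -0.058 and -0.002 m and y of pastel_flat in the frame of rack between 0.012 and 0.04 m) or (y of stand_flat in the frame of board between -0.118 and -0.062 m and y of pastel_flat in the frame of rack between 0.064 and 0.092 m)) and x of pastel_flat in the frame of rack between -0.014 and 0.014 m and z of each of pastel_flat, pastel_domed, pastel_pointed, pastel_stepped in the frame of rack below 0.009 m and angle between each of pastel_flat, pastel_domed, pastel_pointed, pastel_stepped's own z axis and vertical below 0.12 rad and linear speed of each of pastel_flat, pastel_domed, pastel_pointed, pastel_stepped below 0.02 m/s and angle between each of stand_flat, stand_domed, stand_pointed, stand_stepped's own z axis and vertical below 0.1 rad and distance of each of stand_flat, stand_domed, stand_pointed, stand_stepped from where it was at the start of the episode below 0.02 m and ((y of stand_domed in the frame of board between 0.062 and 0.118 m and y of pastel_domed in the frame of rack between -0.092 and -0.064 m) or (y of stand_domed in the frame of board between 0.002 and 0.058 m and y of pastel_domed in the frame of rack between -0.04 and -0.012 m) or (y of stand_domed in the frame of board between -0.058 and -0.002 m and y of pastel_domed in the frame of rack between 0.012 and 0.04 m) or (y of stand_domed in the frame of board between -0.118 and -0.062 m and y of pastel_domed in the frame of rack between 0.064 and 0.092 m)) and x of pastel_domed in the frame of rack between -0.014 and 0.014 m and ((y of stand_pointed in the frame of board between 0.062 and 0.118 m and y of pastel_pointed in the frame of rack between -0.092 and -0.064 m) or (y of stand_pointed in the frame of board between 0.002 and 0.058 m and y of pastel_pointed in the frame of rack between -0.04 and -0.012 m) or (y of stand_pointed in the frame of board between -0.058 and -0.002 m and y of pastel_pointed in the frame of rack between 0.012 and 0.04 m) or (y of stand_pointed in the frame of board between -0.118 and -0.062 m and y of pastel_pointed in the frame of rack between 0.064 and 0.092 m)) and x of pastel_pointed in the frame of rack between -0.014 and 0.014 m and ((y of stand_stepped in the frame of board between 0.062 and 0.118 m and y of pastel_stepped in the frame of rack between -0.092 and -0.064 m) or (y of stand_stepped in the frame of board between 0.002 and 0.058 m and y of pastel_stepped in the frame of rack between -0.04 and -0.012 m) or (y of stand_stepped in the frame of board between -0.058 and -0.002 m and y of pastel_stepped in the frame of rack between 0.012 and 0.04 m) or (y of stand_stepped in the frame of board between -0.118 and -0.062 m and y of pastel_stepped in the frame of rack between 0.064 and 0.092 m)) and x of pastel_stepped in the frame of rack between -0.014 and 0.014 m); the robot touches nothing.
It fails at once if a stand is tipped over (more than 0.4 rad) (angle between any of stand_flat, stand_domed, stand_pointed, stand_stepped's own z axis and vertical above 0.4 rad).
It fails at once if a pastel is dropped (falls out of the fingers faster than 0.7 m/s) ((contact force between the fingers and pastel_flat below 0.001 N and linear speed of pastel_flat above 0.7 m/s) or (contact force between the fingers and pastel_domed below 0.001 N and linear speed of pastel_domed above 0.7 m/s) or (contact force between the fingers and pastel_pointed below 0.001 N and linear speed of pastel_pointed above 0.7 m/s) or (contact force between the fingers and pastel_stepped below 0.001 N and linear speed of pastel_stepped above 0.7 m/s)).
It also fails if it takes over 133 s, if anything falls off the work surface, if the arm or the gripper's body presses on something with over 40 N, if the wrist force passes 120 N, or if a joint passes its speed limit or range.

## Working session

There is one attempt and no reset: what is moved stays moved. The work goes in short steps, Python scripts to look and compute and a shell command to move; the robot and the scene stay as the last step left them, time stands still between calls to the robot, and variables do not carry over. Pictures are saved under pics/ and viewed, at most 14 in all, crops included, and the job is handed in when it is done.

```bash
mkdir -p pics; cat > h.py <<'E'
import numpy as np, cv2
from workcell import status, cams, job
def grab(n):
    d=cams.get_image(n); np.savez(f'{n}.npz',**d); return d
def load(n): return dict(np.load(f'{n}.npz'))
def rays(d,uv):
    uv=np.atleast_2d(np.float64(uv)); K=d['K']; k=float(d['k1'])
    p=cv2.undistortPoints(uv[:,None],K,np.array([k,0,0,0.]))[:,0]
    return np.c_[p,np.ones(len(p))]
def plane(d,uv,z):
    T=d['world_from_camera']; r=rays(d,uv)@T[:3,:3].T; o=T[:3,3]
    return o+r*((z-o[2])/r[:,2])[:,None]
def cloud(d):
    v,u=np.mgrid[:480,:640]; r=rays(d,np.c_[u.ravel(),v.ravel()])*d['range_z'].reshape(-1,1)
    T=d['world_from_camera']; return (r@T[:3,:3].T+T[:3,3]).reshape(480,640,3)
E
python3 - <<'E'
from h import *
for n in('side','top'):
    d=grab(n); cv2.imwrite(f'pics/{n}0.png',d['frame'][...,::-1]); print(n,d['K'],d['k1'],d['world_from_camera'].round(3))
print(status.get_state())
E
```

```text
side [[519.38696979   0.         325.56783788]
 [  0.         519.38696979 236.28559334]
 [  0.           0.           1.        ]] 0.0359487665826271 [[ 0.723 -0.341  0.6   -0.166]
 [-0.69  -0.365  0.625 -0.631]
 [ 0.006 -0.867 -0.499  0.592]
 [ 0.     0.     0.     1.   ]]
top [[437.10334535   0.         320.80322005]
 [  0.         437.10334535 236.48501764]
 [  0.           0.           1.        ]] 0.021167652698234164 [[-0.138 -0.969  0.206  0.333]
 [-0.99   0.136 -0.023  0.07 ]
 [-0.006 -0.207 -0.978  0.924]
 [ 0.     0.     0.     1.   ]]
{'t': 0.1, 'joints': array([-1.34459025e+00,  4.91489710e-01,  1.55938104e+00, -1.80121116e-05,
        1.09168314e+00, -1.05622339e-01]), 'joint_vel': array([ 7.53082188e-04, -2.53694484e-03, -2.55584960e-03, -1.61148428e-05,
        7.04760456e-04,  6.75615248e-04]), 'joint_torque': array([ 2.81986540e-03, -6.13623905e+01, -2.58604127e+01,  6.94116438e-02,
        4.70617425e-02, -6.86133808e-05]), 'tcp_pos': array([ 0.20360903, -0.59087814,  0.40422861]), 'orientation': array([ 9.86266982e-01,  1.65158134e-01, -3.69354080e-05, -4.79265039e-04]), 'wrist_force': array([-0.67225991,  0.70285927, -0.22431899]), 'ft_torque': array([-0.03051772,  0.04743591, -0.04281271]), 'finger_force': 0.0, 'opening': 0.09476679062868329}
```

View pics/side0.png

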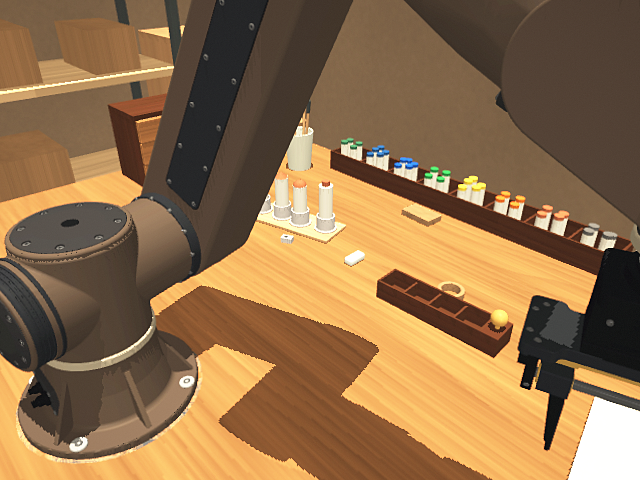

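View pics/top0.png

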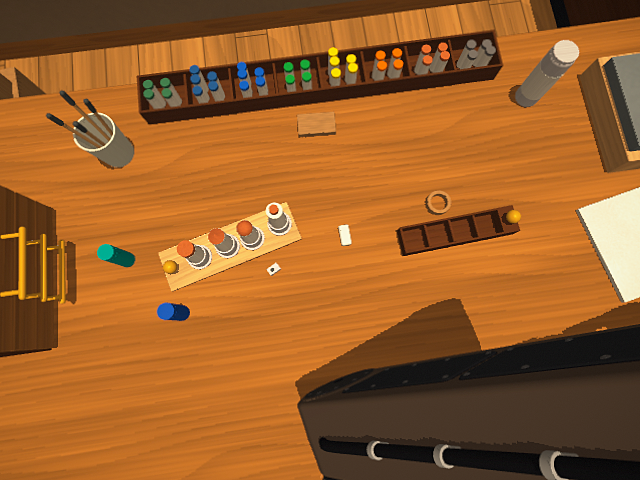

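The side view shows the pastels at about (265,205, hidden by the arm), (282,185), (300,190) and (326,190), with the rack at (445,310) and its knob at (499,318). The top view shows pastel tops at (185,250), (216,238), (244,229) and (274,211), with the board knob at (170,267). The rack compartments are at (489,222), (464,229), (438,235) and (412,240), with the rack knob at (513,216).

Things that could be taken for a pastel: teal stick (115,255), blue stick (172,312), thermos (550,70), and the small sticks in the far rack (145–490,45–100). I choose the four red/orange-topped sticks standing in cups on the pale board.

```bash
python3 - <<'E'
from h import *
d=load('top'); im=d['frame']; P=cloud(d)
a=cv2.resize(im[190:310,90:310],None,fx=3.6,fy=3.6,interpolation=cv2.INTER_CUBIC)[:,:,::-1]
cv2.imwrite('pics/crop1.png',a)
print('table z', np.median(P[330:340,100:140,2]))
for u,v in[(185,250),(216,238),(244,229),(274,211),(170,267),(513,216),(489,222),(464,229),(438,235),(412,240),(115,255),(172,312)]:
    Q=P[v-5:v+6,u-5:u+6].reshape(-1,3); m=Q[Q[:,2]>np.percentile(Q[:,2],70)-.004]; print(u,v,np.median(m,0).round(4),Q[:,2].min().round(3),Q[:,2].max().round(3))
hsv=cv2.cvtColor(im,cv2.COLOR_RGB2HSV)
# board: height mask
z=P[...,2]; R=np.zeros(z.shape,bool);R[190:300,150:310]=1
m=(R&(z>.004)&(z<.013)).astype(np.uint8); m=cv2.morphologyEx(m,cv2.MORPH_OPEN,np.ones((3,3)))
X=P[m>0][:,:2].astype(np.float32); r=cv2.minAreaRect(X*1000); print('board',r,cv2.boxPoints(r).round(1).tolist())
R[:]=0;R[195:265,390:530]=1
m=(R&(z>.030)&(z<.046)).astype(np.uint8)
X=P[m>0][:,:2].astype(np.float32); r=cv2.minAreaRect(X*1000); print('rack',r,cv2.boxPoints(r).round(1).tolist())
E
```

```text
table z 0.0001183697656658711
185 250 [0.5137 0.3087 0.1099] 0.104 0.113
216 238 [0.5295 0.2469 0.1175] 0.008 0.124
244 229 [0.5394 0.1944 0.1143] 0.103 0.119
274 211 [0.5646 0.1334 0.1277] 0.113 0.131
170 267 [0.5    0.3647 0.0394] 0.006 0.044
513 216 [ 0.5009 -0.3408  0.0692] 0.0 0.073
489 222 [ 0.5069 -0.3153  0.0038] 0.0 0.924
464 229 [ 0.4996 -0.2589  0.0037] -0.0 0.007
438 235 [ 0.494  -0.2009  0.0038] 0.0 0.007
412 240 [ 0.4905 -0.1445  0.0037] -0.001 0.007
115 255 [0.5287 0.4518 0.0946] 0.058 0.099
172 312 [0.404  0.3483 0.0978] 0.065 0.101
board ((510.7584533691406, 237.3452606201172), (138.0139923095703, 293.45074462890625), 14.77269458770752) [[406.6000061035156, 361.6000061035156], [481.3999938964844, 77.9000015258789], [614.9000244140625, 113.0999984741211], [540.0999755859375, 396.79998779296875]]
rack ((495.6136169433594, -236.69515991210938), (57.017398834228516, 243.18154907226562), 3.581907033920288) [[459.6000061035156, -117.0999984741211], [474.79998779296875, -359.79998779296875], [531.7000122070312, -356.29998779296875], [516.5, -113.5999984741211]]
```

View pics/crop1.png

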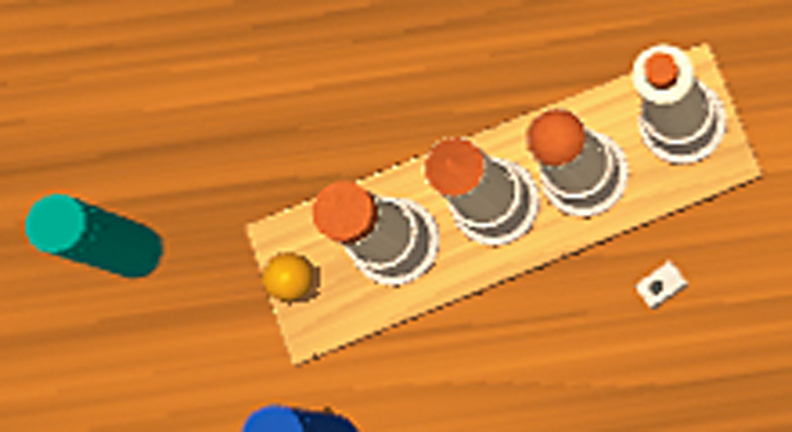

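The crop shows the four red-topped sticks in cups. Counted from the knob they are flat (345,212), pointed (455,165), domed (556,137) and stepped (662,72). The teal stick (55,222) and the blue one stand off the board and are not wanted. Next I measure the axes and heights from both views.

```bash
python3 - <<'E'
from h import *
from scipy.optimize import least_squares
d=load('top'); s=load('side'); im=d['frame']; P=cloud(d); S=cloud(s)
G=np.array([[.515,.305],[.532,.246],[.541,.19],[.566,.133]])
hs=[.110,.122,.116,.128]
C=[]
for g,h in zip(G,hs):
    row=[]
    for n,c in(('top',P),('side',S),('both',None)):
        A=[P,S] if c is None else [c]
        Q=np.concatenate([a.reshape(-1,3) for a in A])
        q=Q[(Q[:,2]>.05)&(Q[:,2]<.095)&(np.linalg.norm(Q[:,:2]-g,axis=1)<.03)][:,:2]
        if len(q)<15: row.append((n,len(q)));continue
        r=least_squares(lambda p:np.linalg.norm(q-p,axis=1)-.016,g,loss='soft_l1',f_scale=.001)
        row.append((n,len(q),(r.x*1000).round(1).tolist()))
        if c is not None:
            t=c.reshape(-1,3); t=t[(np.linalg.norm(t[:,:2]-r.x,axis=1)<.02)&(t[:,2]>.05)&(t[:,2]<.2)]; row.append(('top z',np.percentile(t[:,2],98).round(4)))
    print(row)
R=np.zeros((480,640),bool);R[190:300,150:310]=1
hsv=cv2.cvtColor(im,cv2.COLOR_RGB2HSV)
m=(R&((hsv[...,0]<10)|(hsv[...,0]>174))&(hsv[...,1]>150)&(P[...,2]>.09)).astype(np.uint8)
n,l,st,c=cv2.connectedComponentsWithStats(m)
for i in range(1,n):
    if st[i,4]>20: print(c[i].round(1),st[i,4],'z',np.median(P[l==i][:,2]).round(4),'xy@z',(plane(d,c[i],np.median(P[l==i][:,2]))[0]*1000).round(1))
# rack rim from side depth, plus knobs from both
for nm,c,z0,z1,x0,x1,y0,y1 in(('rim top',P,.034,.042,.44,.55,-.37,-.1),('rim side',S,.034,.042,.44,.55,-.37,-.1)):
    k=(c[...,2]>z0)&(c[...,2]<z1)&(c[...,0]>x0)&(c[...,0]<x1)&(c[...,1]>y0)&(c[...,1]<y1)
    k=cv2.morphologyEx(k.astype(np.uint8),cv2.MORPH_OPEN,np.ones((2,2)))
    r=cv2.minAreaRect((c[k>0][:,:2]*1000).astype(np.float32)); print(nm,k.sum(),np.round(r[0],1),np.round(r[1],1),r[2])
for nm,c in(('top',P),('side',S)):
    Q=c.reshape(-1,3); q=Q[(Q[:,2]>.048)&(Q[:,2]<.08)&(np.linalg.norm(Q[:,:2]-[.502,-.341],axis=1)<.025)]
    if len(q)>10: print('knob',nm,len(q),q[:,:2].mean(0),q.max(0),q.min(0))
E
```

```text
[('top', 117, [517.7, 309.3]), ('top z', np.float64(0.1125)), ('side', 0), ('both', 117, [517.7, 309.3])]
[('top', 99, [532.9, 249.0]), ('top z', np.float64(0.1216)), ('side', 239, [532.5, 248.1]), ('top z', np.float64(0.1167)), ('both', 338, [532.8, 248.5])]
[('top', 96, [542.8, 195.0]), ('top z', np.float64(0.1171)), ('side', 247, [542.2, 193.8]), ('top z', np.float64(0.1136)), ('both', 343, [542.5, 194.3])]
[('top', 90, [566.3, 133.5]), ('top z', np.float64(0.1297)), ('side', 256, [565.4, 132.5]), ('top z', np.float64(0.1266)), ('both', 346, [565.9, 132.8])]
[190.2 252.2] 30 z 0.1062 xy@z [508.8 300.3 106.2]
rim top 802 [ 462.5 -143.6] [114.4 485.9] 18.10869598388672
rim side 931 [ 171.6 -367.9] [820.5 242.8] 21.42955207824707
knob top 161 [ 0.50047863 -0.33941687] [ 0.51532869 -0.32901628  0.07348249] [ 0.48839588 -0.35488729  0.05274874]
knob side 240 [ 0.49481314 -0.34674374] [ 0.50927266 -0.33162857  0.07189588] [ 0.48488511 -0.3579985   0.04837267]
```

```bash
python3 - <<'E'
from h import *
for n in('top','side'):
    c=cloud(load(n)); 
    k=(c[...,2]>.035)&(c[...,2]<.041)&(c[...,0]>.45)&(c[...,0]<.545)&(c[...,1]>-.37)&(c[...,1]<-.1)
    q=c[k][:,:2]*1000; th=np.radians(np.arange(0,8,.1))
    # yaw: minimise across-width of robust extent
    f=lambda t:(q@[np.cos(t),np.sin(t)],q@[-np.sin(t),np.cos(t)])
    w=[np.ptp(np.percentile(f(t)[0],[1,99])) for t in th]; t=th[np.argmin(w)]
    a,b=f(t); ax=np.percentile(a,[.5,99.5]); bx=np.percentile(b,[.3,99.7])
    R=np.array([[np.cos(t),-np.sin(t)],[np.sin(t),np.cos(t)]])
    o=np.array([ax.mean(),bx[1]-106]); h,e=np.histogram(b[(abs(a-ax.mean())<18)],bins=np.arange(bx[0],bx[1]+2,2))
    print(n,len(q),np.degrees(t),ax,bx,'walls@',[(round(e[i]-o[1]),h[i]) for i in range(len(h)) if h[i]>3])
    for y in(-78,-26,26,78): print((R@(o+[0,y])).round(1))
E
```

```text
top 751 3.3000000000000003 [452.94423024 509.2665506 ] [-386.07541469 -143.61849601] walls@ [(-134, np.int64(4)), (-130, np.int64(6)), (-128, np.int64(4)), (-124, np.int64(7)), (-122, np.int64(5)), (-120, np.int64(9)), (-118, np.int64(10)), (-116, np.int64(14)), (-114, np.int64(17)), (-112, np.int64(13)), (-110, np.int64(18)), (-108, np.int64(19)), (-106, np.int64(10)), (-104, np.int64(14)), (-102, np.int64(4)), (102, np.int64(15)), (104, np.int64(15)), (106, np.int64(4))]
[ 499.2 -299.4]
[ 496.2 -247.5]
[ 493.2 -195.6]
[ 490.2 -143.6]
side 818 3.6 [448.03600928 508.09355809] [-389.67223703 -147.82264875] walls@ [(-136, np.int64(21)), (-134, np.int64(18)), (-132, np.int64(14)), (-130, np.int64(19)), (-128, np.int64(16)), (-126, np.int64(15)), (-124, np.int64(10)), (-122, np.int64(13)), (-120, np.int64(9)), (-118, np.int64(9)), (-116, np.int64(11)), (-114, np.int64(10)), (-112, np.int64(10)), (-110, np.int64(14)), (-108, np.int64(12)), (-106, np.int64(14)), (-104, np.int64(10)), (100, np.int64(7)), (102, np.int64(14)), (104, np.int64(8))]
[ 498.  -301.1]
[ 494.7 -249.3]
[ 491.4 -197.4]
[ 488.2 -145.5]
```

```bash
python3 -m handwheel '[20,30,0,0,0,0.08,1, 50,50,0,0,0,0.15,1, 50,55,0,0,0,0.15,1, 50,55,0,0,0,0.15,1, 50,55,0,0,0,0.15,1]' 40; python3 -m handwheel '[40,55,0,0,0,0.15,1, 30,55,0,0,0,0.15,1, 20,55,0,0,0,0.15,1, 10,55,0,0,0,0.15,1, 10,50,0,0,0,0.13,1]'
```

```text
t: 0.72
tcp_pos: [0.395, -0.3764, 0.4046]
orientation: [0.874, 0.487, 0.0, -0.0]
wrist_force: [1.0, -0.3, 0.2]
opening: 0.095
finger_force: 0.0
t: 1.35
tcp_pos: [0.5007, -0.1106, 0.4046]
orientation: [0.642, 0.767, -0.0, -0.0]
wrist_force: [0.9, -0.4, 0.1]
opening: 0.0949
finger_force: 0.0
```

```bash
python3 -m handwheel '[0,50,0,0,0,0,1, 0,50,0,0,0,0,1, 0,50,0,0,0,0,1, 0,30,0,0,0,0,1, 0,0,0,0,0,0,1]';python3 -m handwheel '[0,0,0,0,0,0,1, 0,0,0,0,0,0,1, 0,0,0,0,0,0,1, 0,0,0,0,0,0,1, 0,0,0,0,0,0,1]'
```

```text
t: 1.98
tcp_pos: [0.5004, 0.069, 0.4046]
orientation: [0.643, 0.766, -0.0, -0.0]
wrist_force: [-0.6, -0.0, 0.9]
opening: 0.0952
finger_force: 0.0
t: 2.6
tcp_pos: [0.5006, 0.0672, 0.4048]
orientation: [0.644, 0.765, 0.0, 0.0]
wrist_force: [-0.1, 0.0, -0.4]
opening: 0.0955
finger_force: 0.0
```

```bash
python3 -m handwheel '[20,20,0,0,0,0,1, 25,25,0,0,0,0,1, 20,20,0,0,0,0,1, 0,0,-20,0,0,0,1, 0,0,-40,0,0,0,1]';python3 -m handwheel '[0,0,-40,0,0,0,1, 0,0,-30,0,0,0,1, 0,0,-20,0,0,0,1, 0,0,0,0,0,0,1, 0,0,0,0,0,0,1]'
python3 - <<'E'
from h import *
d=grab('side');cv2.imwrite('pics/g1.png',cv2.resize(d['frame'][100:300,180:400,::-1],None,fx=3,fy=3))
E
```

```text
t: 3.22
tcp_pos: [0.5659, 0.1328, 0.345]
orientation: [0.644, 0.765, 0.001, 0.001]
wrist_force: [-0.1, -0.2, -1.1]
opening: 0.0949
finger_force: 0.0
t: 3.85
tcp_pos: [0.5659, 0.1325, 0.2555]
orientation: [0.644, 0.765, 0.0, 0.0]
wrist_force: [-0.0, 0.7, -0.3]
opening: 0.0953
finger_force: 0.0
```

View pics/g1.png

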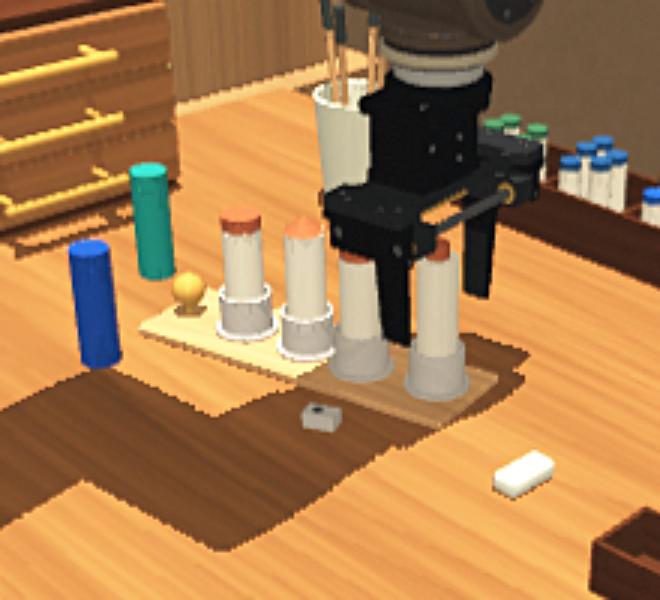

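The fingers straddle the stepped pastel (435,310), clear of the cup. All four are now visible from the side, so I remeasure the flat one (240,260) and grip.

```bash
python3 - <<'E'
from h import *
from scipy.optimize import least_squares
S=cloud(load('side')).reshape(-1,3)
for g in([.5175,.3085],[.5328,.2485],[.5425,.194]):
    q=S[(S[:,2]>.05)&(S[:,2]<.085)&(np.linalg.norm(S[:,:2]-g,axis=1)<.026)][:,:2]
    r=least_squares(lambda p:np.linalg.norm(q-p,axis=1)-.016,g,loss='soft_l1',f_scale=.001).x
    t=S[(np.linalg.norm(S[:,:2]-r,axis=1)<.018)&(S[:,2]<.14)]
    print(len(q),(r*1000).round(1),np.percentile(t[:,2],99.5).round(4))
E
python3 -m handwheel '[0,0,0,0,0,0,0.6, 0,0,0,0,0,0,0.45, 0,0,0,0,0,0,0.36, 0,0,0,0,0,0,0.3, 0,0,0,0,0,0,0.25]' 25
python3 -m handwheel '[0,0,0,0,0,0,0.2, 0,0,0,0,0,0,0.2, 0,0,5,0,0,0,0.2, 0,0,5,0,0,0,0.2, 0,0,5,0,0,0,0.2]'
```

```text
176 [517.6 308.3] 0.1094
184 [532.5 248. ] 0.1196
180 [542.5 193.7] 0.1076
t: 4.53
tcp_pos: [0.5656, 0.1325, 0.2548]
orientation: [0.644, 0.765, 0.0, 0.0]
wrist_force: [0.2, -0.6, -0.5]
opening: 0.0504
finger_force: 0.0
t: 5.15
tcp_pos: [0.5656, 0.1324, 0.2703]
orientation: [0.644, 0.765, 0.0, 0.0]
wrist_force: [0.7, 0.7, -1.3]
opening: 0.0314
finger_force: 25.0
```

```bash
python3 -m handwheel '[0,0,8,0,0,0,0.2, 0,0,12,0,0,0,0.2, 0,0,15,0,0,0,0.2, 0,0,15,0,0,0,0.2, 0,0,20,0,0,0,0.2]'
python3 -m handwheel '[0,0,25,0,0,0,0.2, 0,0,25,0,0,0,0.2, 0,0,10,0,0,0,0.2, 0,0,0,0,0,0,0.2, 0,0,0,0,0,0,0.2]'
python3 - <<'E'
from h import *
d=grab('side');cv2.imwrite('pics/g2.png',cv2.resize(d['frame'][80:280,180:400,::-1],None,fx=3,fy=3))
S=cloud(d);Q=S.reshape(-1,3)
hsv=cv2.cvtColor(d['frame'],cv2.COLOR_RGB2HSV).reshape(-1,3)
m=(np.linalg.norm(Q[:,:2]-[.5658,.1327],axis=1)<.025)&(hsv[:,1]<90)&(hsv[:,2]>70)
h,e=np.histogram(Q[m,2],bins=np.arange(0,.3,.005));print([(round(a,3),int(b)) for a,b in zip(e,h) if b])
q=Q[m&(Q[:,2]>.06)];print(q[:,2].min(),q[:,2].max())
E
```

```text
t: 5.78
tcp_pos: [0.5655, 0.1324, 0.3409]
orientation: [0.644, 0.765, 0.0, 0.0]
wrist_force: [-0.6, -0.2, -2.1]
opening: 0.0317
finger_force: 25.0
t: 6.4
tcp_pos: [0.5655, 0.1324, 0.3989]
orientation: [0.644, 0.765, -0.0, -0.0]
wrist_force: [-0.3, -0.6, -1.2]
opening: 0.0321
finger_force: 25.0
[(np.float64(0.005), 34), (np.float64(0.01), 45), (np.float64(0.015), 33), (np.float64(0.02), 52), (np.float64(0.025), 51), (np.float64(0.03), 69), (np.float64(0.035), 70), (np.float64(0.04), 22), (np.float64(0.165), 18), (np.float64(0.17), 34), (np.float64(0.175), 29), (np.float64(0.18), 30), (np.float64(0.185), 32), (np.float64(0.19), 29), (np.float64(0.195), 30), (np.float64(0.2), 32), (np.float64(0.205), 23), (np.float64(0.21), 20), (np.float64(0.215), 21), (np.float64(0.22), 18), (np.float64(0.225), 23), (np.float64(0.23), 20), (np.float64(0.235), 19), (np.float64(0.24), 19), (np.float64(0.245), 23), (np.float64(0.25), 21), (np.float64(0.255), 29)]
0.16535854736428596 0.3570240757477985
```

View pics/g2.png

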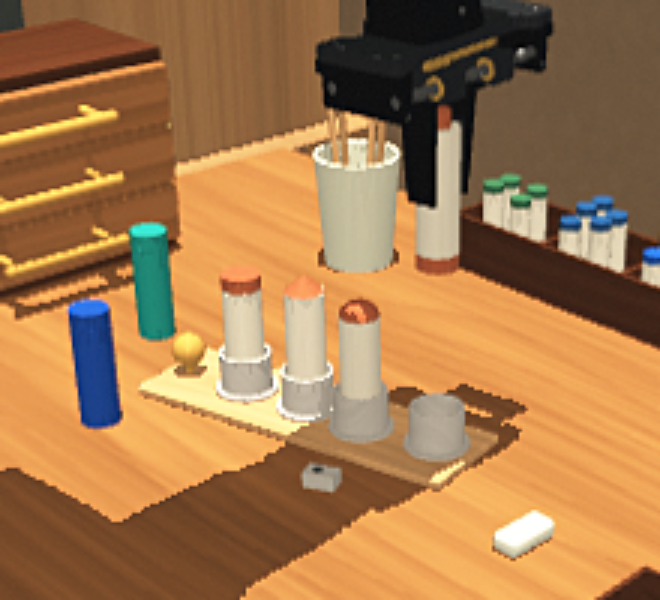

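The stepped pastel hangs vertical at (437,200) with its lower end about 156 mm up, so it has not slipped. Its stand (437,427) stays upright. Now on to compartment 4.

```bash
python3 -m handwheel '[-3,-12,0,0,0,0,0.2, -7,-25,0,0,0,0,0.2, -10,-36,0,0,0,0,0.2, -11,-40,0,0,0,0,0.2, -11,-40,0,0,0,0,0.2]'
python3 -m handwheel '[-11,-40,0,0,0,0,0.2, -10,-37,0,0,0,0,0.2, -8,-27,0,0,0,0,0.2, -4,-15,0,0,0,0,0.2, -1,-5,0,0,0,0,0.2]'
python3 -m handwheel '[0,0,-15,0,0,0,0.2, 0,0,-25,0,0,0,0.2, 0,0,-25,0,0,0,0.2, 0,0,-15,0,0,0,0.2, 0,0,-5,0,0,0,0.2]'
python3 - <<'E'
from h import *
d=grab('side');cv2.imwrite('pics/g3.png',cv2.resize(d['frame'][170:370,340:560,::-1],None,fx=3,fy=3))
E
```

```text
t: 7.08
tcp_pos: [0.5229, -0.0222, 0.3994]
orientation: [0.644, 0.765, -0.0, -0.0]
wrist_force: [0.6, -0.6, -1.4]
opening: 0.0319
finger_force: 25.0
t: 7.7
tcp_pos: [0.4894, -0.1452, 0.3996]
orientation: [0.645, 0.765, 0.0, -0.0]
wrist_force: [-0.6, 0.9, -2.2]
opening: 0.0315
finger_force: 25.0
t: 8.32
tcp_pos: [0.4897, -0.1441, 0.3137]
orientation: [0.644, 0.765, -0.0, -0.001]
wrist_force: [-0.4, -0.5, -0.5]
opening: 0.0317
finger_force: 25.0
```

View pics/g3.png

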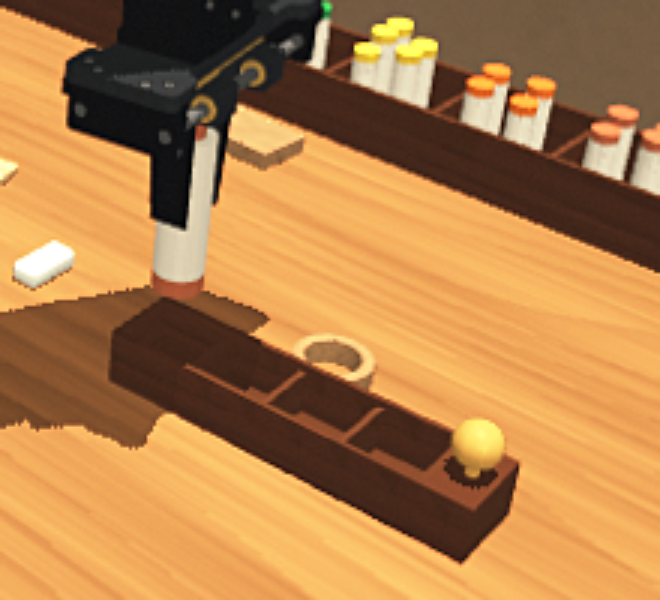

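The pastel (180,210) hangs upright over compartment 4, and the compartment mouth is at (185,330) just below it. I lower it gently.

```bash
python3 -m handwheel '[0,0,-12,0,0,0,0.2, 0,0,-18,0,0,0,0.2, 0,0,-15,0,0,0,0.2, 0,0,-8,0,0,0,0.2, 0,0,-6,0,0,0,0.2]'
python3 -m handwheel '[0,0,-2,0,0,0,0.2, 0,0,-2,0,0,0,0.2, 0,0,-1,0,0,0,0.2, 0,0,0,0,0,0,0.2, 0,0,0,0,0,0,0.2]'
```

```text
t: 9.0
tcp_pos: [0.4897, -0.1446, 0.2554]
orientation: [0.644, 0.765, 0.0, 0.0]
wrist_force: [-0.2, -0.0, -1.8]
opening: 0.0314
finger_force: 25.0
t: 9.62
tcp_pos: [0.4896, -0.1446, 0.2509]
orientation: [0.644, 0.765, 0.0, 0.0]
wrist_force: [0.1, 0.6, -1.6]
opening: 0.0314
finger_force: 25.0
```

```bash
python3 -m handwheel '[0,0,-1,0,0,0,0.2, 0,0,-1,0,0,0,0.2, 0,0,-1,0,0,0,0.2, 0,0,0,0,0,0,0.2, 0,0,0,0,0,0,0.2]';python3 -m handwheel '[0,0,-1,0,0,0,0.2, 0,0,0,0,0,0,0.2, 0,0,0,0,0,0,0.2, 0,0,0,0,0,0,0.2, 0,0,0,0,0,0,0.2]'
```

```text
t: 10.25
tcp_pos: [0.4896, -0.1446, 0.2477]
orientation: [0.644, 0.765, 0.0, 0.0]
wrist_force: [-0.5, 0.4, -2.8]
opening: 0.0316
finger_force: 25.0
t: 10.88
tcp_pos: [0.4896, -0.1445, 0.2467]
orientation: [0.644, 0.765, 0.0, 0.0]
wrist_force: [0.3, -0.3, -1.2]
opening: 0.0319
finger_force: 25.0
```

```bash
python3 -m handwheel '[0,0,-1,0,0,0,0.2, 0,0,0,0,0,0,0.2, 0,0,0,0,0,0,0.2, 0,0,0,0,0,0,0.2, 0,0,0,0,0,0,0.2]'
python3 - <<'E'
from h import *
d=grab('side');cv2.imwrite('pics/g4.png',cv2.resize(d['frame'][190:340,340:500,::-1],None,fx=4,fy=4))
Q=cloud(d).reshape(-1,3);q=Q[(np.linalg.norm(Q[:,:2]-[.4896,-.1446],axis=1)<.025)]
hsv=cv2.cvtColor(d['frame'],cv2.COLOR_RGB2HSV).reshape(-1,3)[np.linalg.norm(Q[:,:2]-[.4896,-.1446],axis=1)<.025]
w=q[(hsv[:,1]<90)&(hsv[:,2]>90)];print(len(w),w[:,2].min(),w[:,2].max())
w=q[(hsv[:,1]>150)&(hsv[:,2]>90)&((hsv[:,0]<9)|(hsv[:,0]>175))];print(np.sort(w[:,2]).round(3))
E
```

```text
t: 11.5
tcp_pos: [0.4896, -0.1446, 0.2466]
orientation: [0.644, 0.765, 0.0, 0.0]
wrist_force: [-2.6, 0.5, 12.2]
opening: 0.0315
finger_force: 25.0
412 0.019367625704565627 0.46457560455692776
[0.108 0.11  0.111 0.112 0.113 0.113]
```

View pics/g4.png

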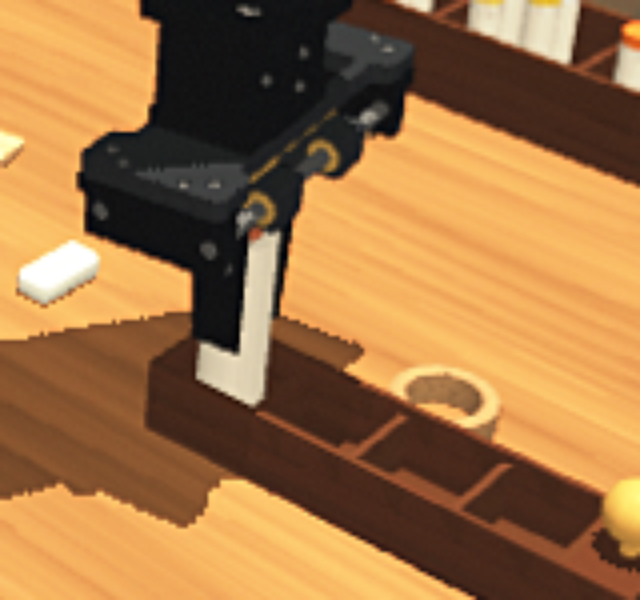

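The pastel is down in compartment 4: the lower end drops behind the rack's front wall at (230,390), and contact gave 12 N at the expected floor height. I release, rise, and go to the third stand (domed).

```bash
python3 -m handwheel '[0,0,0,0,0,0,0.4, 0,0,0,0,0,0,0.6, 0,0,0,0,0,0,1, 0,0,0,0,0,0,1, 0,0,0,0,0,0,1]'
python3 -m handwheel '[0,0,0,0,0,0,1, 0,0,0,0,0,0,1, 0,0,15,0,0,0,1, 0,0,40,0,0,0,1, 0,0,45,0,0,0,1]'
python3 -m handwheel '[0,0,40,0,0,0,1, 0,15,0,0,0,0,1, 5,40,0,0,0,0,1, 8,50,0,0,0,0,1, 8,50,0,0,0,0,1]'
python3 -m handwheel '[8,50,0,0,0,0,1, 8,50,0,0,0,0,1, 8,45,0,0,0,0,1, 6,28,0,0,0,0,1, 2,10,0,0,0,0,1]'
python3 -m handwheel '[0,0,0,0,0,0,1, 0,0,0,0,0,0,1, 0,0,0,0,0,0,1, 0,0,0,0,0,0,1, 0,0,0,0,0,0,1]'
```

```text
t: 12.18
tcp_pos: [0.4896, -0.1446, 0.2457]
orientation: [0.644, 0.765, 0.0, -0.0]
wrist_force: [-0.1, 0.0, -0.1]
opening: 0.073
finger_force: 0.0
t: 12.8
tcp_pos: [0.4894, -0.1445, 0.3475]
orientation: [0.644, 0.765, -0.0, -0.0]
wrist_force: [1.0, 0.2, 0.1]
opening: 0.0951
finger_force: 0.0
t: 13.42
tcp_pos: [0.5103, 0.0122, 0.3855]
orientation: [0.644, 0.765, -0.0, -0.0]
wrist_force: [1.1, 0.4, 0.3]
opening: 0.0948
finger_force: 0.0
t: 14.05
tcp_pos: [0.5422, 0.195, 0.3852]
orientation: [0.643, 0.766, -0.0, -0.0]
wrist_force: [0.7, 0.6, -0.9]
opening: 0.0954
finger_force: 0.0
t: 14.68
tcp_pos: [0.5426, 0.1931, 0.3858]
orientation: [0.644, 0.765, 0.0, 0.0]
wrist_force: [0.2, -0.0, -0.0]
opening: 0.095
finger_force: 0.0
```

```bash
cat > chk.py <<'E'
import sys
from h import *
from scipy.optimize import least_squares
A=[cloud(grab(n)).reshape(-1,3) for n in('side','top')]
for x,y,z0,z1 in [tuple(map(float,a.split(','))) for a in sys.argv[1:]]:
    o=[]
    for Q in A:
        for lo,hi in((z0,(z0+z1)/2),((z0+z1)/2,z1)):
            g=np.array([x,y])/1000
            q=Q[(Q[:,2]>lo/1000)&(Q[:,2]<hi/1000)&(np.linalg.norm(Q[:,:2]-g,axis=1)<.028)][:,:2]
            if len(q)<12: o.append(None);continue
            r=least_squares(lambda p:np.linalg.norm(q-p,axis=1)-.016,g,loss='soft_l1',f_scale=.001).x
            o.append((r*1000).round(1).tolist())
        t=Q[np.linalg.norm(Q[:,:2]-g,axis=1)<.02]; o.append('zmax %.4f'%np.percentile(t[:,2],99) if len(t) else '')
    print((x,y),*o)
E
python3 chk.py 489.5,-144.5,45,100
python3 -m handwheel '[0,1,-20,0,0,0,1, 0,0,-40,0,0,0,1, 0,0,-40,0,0,0,1, 0,0,-25,0,0,0,1, 0,0,-5,0,0,0,1]'
python3 -m handwheel '[0,0,0,0,0,0,0.6, 0,0,0,0,0,0,0.5, 0,0,0,0,0,0,0.4, 0,0,0,0,0,0,0.3, 0,0,0,0,0,0,0.2]'
python3 -m handwheel '[0,0,0,0,0,0,0.2, 0,0,0,0,0,0,0.2, 0,0,0,0,0,0,0.2, 0,0,0,0,0,0,0.2, 0,0,0,0,0,0,0.2]'
python3 -m handwheel '[0,0,5,0,0,0,0.2, 0,0,8,0,0,0,0.2, 0,0,12,0,0,0,0.2, 0,0,15,0,0,0,0.2, 0,0,15,0,0,0,0.2]'
python3 -m handwheel '[0,0,25,0,0,0,0.2, 0,0,25,0,0,0,0.2, 0,0,25,0,0,0,0.2, 0,0,10,0,0,0,0.2, 0,0,0,0,0,0,0.2]'
python3 chk.py 542.5,194,152,230
```

```text
(489.5, -144.5) [489.3, -144.5] [489.5, -144.6] zmax 0.1192 [490.2, -143.5] [490.2, -143.4] zmax 0.1215
t: 15.4
tcp_pos: [0.5425, 0.1944, 0.2544]
orientation: [0.644, 0.765, -0.001, -0.001]
wrist_force: [-0.3, 0.8, 1.0]
opening: 0.0951
finger_force: 0.0
t: 16.02
tcp_pos: [0.5426, 0.1945, 0.256]
orientation: [0.644, 0.765, 0.0, 0.0]
wrist_force: [1.0, -0.5, -0.3]
opening: 0.0504
finger_force: 0.0
t: 16.65
tcp_pos: [0.5426, 0.1944, 0.2558]
orientation: [0.644, 0.765, 0.0, 0.0]
wrist_force: [-0.5, -0.6, 0.7]
opening: 0.0317
finger_force: 25.0
t: 17.27
tcp_pos: [0.5426, 0.1945, 0.3122]
orientation: [0.644, 0.765, 0.0, 0.0]
wrist_force: [-0.6, -0.0, -0.7]
opening: 0.0316
finger_force: 25.0
t: 17.9
tcp_pos: [0.5424, 0.1944, 0.3963]
orientation: [0.644, 0.765, 0.0, 0.0]
wrist_force: [0.5, -0.2, -0.9]
opening: 0.0316
finger_force: 25.0
(542.5, 194.0) [542.3, 194.0] [538.7, 193.5] zmax 0.4345 None None zmax 0.5220
```

```bash
python3 -m handwheel '[-2,-15,0,0,0,0,0.2, -4,-30,0,0,0,0,0.2, -5,-40,0,0,0,0,0.2, -5,-40,0,0,0,0,0.2, -5,-40,0,0,0,0,0.2]'
python3 -m handwheel '[-5,-40,0,0,0,0,0.2, -5,-40,0,0,0,0,0.2, -5,-40,0,0,0,0,0.2, -5,-40,0,0,0,0,0.2, -5,-36,0,0,0,0,0.2]'
python3 -m handwheel '[-3,-20,0,0,0,0,0.2, -1,-10,0,0,0,0,0.2, 0,0,0,0,0,0,0.2, 0,0,0,0,0,0,0.2, 0,0,-15,0,0,0,0.2]'
python3 -m handwheel '[0,0,-25,0,0,0,0.2, 0,0,-25,0,0,0,0.2, 0,0,-15,0,0,0,0.2, 0,0,-8,0,0,0,0.2, 0,0,0,0,0,0,0.2]'
python3 -m handwheel '[0,0,-12,0,0,0,0.2, 0,0,-18,0,0,0,0.2, 0,0,-14,0,0,0,0.2, 0,0,-8,0,0,0,0.2, 0,0,-2,0,0,0,0.2]'
python3 -m handwheel '[0,0,-1,0,0,0,0.2, 0,0,-1,0,0,0,0.2, 0,0,0,0,0,0,0.2, 0,0,0,0,0,0,0.2, 0,0,0,0,0,0,0.2]'
```

```text
t: 18.62
tcp_pos: [0.521, 0.0275, 0.3952]
orientation: [0.644, 0.765, -0.0, -0.0]
wrist_force: [0.6, 0.6, -0.8]
opening: 0.0317
finger_force: 25.0
t: 19.25
tcp_pos: [0.4957, -0.1686, 0.3952]
orientation: [0.644, 0.765, -0.0, -0.0]
wrist_force: [0.0, 0.8, -0.6]
opening: 0.0317
finger_force: 25.0
t: 19.88
tcp_pos: [0.4928, -0.1958, 0.381]
orientation: [0.644, 0.765, 0.0, 0.001]
wrist_force: [0.1, 0.3, -1.2]
opening: 0.0317
finger_force: 25.0
t: 20.5
tcp_pos: [0.4927, -0.1965, 0.3075]
orientation: [0.644, 0.765, -0.0, -0.0]
wrist_force: [0.5, 0.5, -0.1]
opening: 0.0315
finger_force: 25.0
t: 21.12
tcp_pos: [0.4926, -0.1966, 0.2533]
orientation: [0.644, 0.765, -0.0, -0.0]
wrist_force: [-0.6, 0.2, -0.6]
opening: 0.0317
finger_force: 25.0
t: 21.75
tcp_pos: [0.4926, -0.1966, 0.2519]
orientation: [0.644, 0.765, 0.0, 0.0]
wrist_force: [-1.0, -1.0, -0.6]
opening: 0.0317
finger_force: 25.0
```

Contact is expected at about 247.6, so I go down in 1 mm steps.

```bash
python3 -m handwheel '[0,0,-1,0,0,0,0.2, 0,0,-1,0,0,0,0.2, 0,0,-1,0,0,0,0.2, 0,0,0,0,0,0,0.2, 0,0,0,0,0,0,0.2]'
python3 -m handwheel '[0,0,-1,0,0,0,0.2, 0,0,0,0,0,0,0.2, 0,0,0,0,0,0,0.2, 0,0,0,0,0,0,0.2, 0,0,0,0,0,0,0.2]'
```

```text
t: 22.38
tcp_pos: [0.4926, -0.1966, 0.2488]
orientation: [0.644, 0.765, 0.0, 0.0]
wrist_force: [-0.4, -0.2, -1.8]
opening: 0.0316
finger_force: 25.0
t: 23.0
tcp_pos: [0.4926, -0.1966, 0.2477]
orientation: [0.644, 0.765, 0.0, 0.0]
wrist_force: [0.1, -0.0, -0.5]
opening: 0.0316
finger_force: 25.0
```

```bash
python3 -m handwheel '[0,0,-1,0,0,0,0.2, 0,0,0,0,0,0,0.2, 0,0,0,0,0,0,0.2, 0,0,0,0,0,0,0.2, 0,0,0,0,0,0,0.2]'
```

```text
t: 23.62
tcp_pos: [0.4926, -0.1966, 0.2477]
orientation: [0.644, 0.765, 0.0, 0.0]
wrist_force: [-3.5, 0.5, 12.5]
opening: 0.0319
finger_force: 25.0
```

```bash
python3 -m handwheel '[0,0,0,0,0,0,0.4, 0,0,0,0,0,0,0.6, 0,0,0,0,0,0,1, 0,0,0,0,0,0,1, 0,0,0,0,0,0,1]'
python3 -m handwheel '[0,0,0,0,0,0,1, 0,0,0,0,0,0,1, 0,0,15,0,0,0,1, 0,0,40,0,0,0,1, 0,0,45,0,0,0,1]'
python3 -m handwheel '[0,0,40,0,0,0,1, 0,15,0,0,0,0,1, 4,40,0,0,0,0,1, 4,50,0,0,0,0,1, 4,50,0,0,0,0,1]'
python3 -m handwheel '[4,50,0,0,0,0,1, 4,50,0,0,0,0,1, 4,50,0,0,0,0,1, 4,50,0,0,0,0,1, 6,45,0,0,0,0,1]'
python3 -m handwheel '[4,30,0,0,0,0,1, 2,15,0,0,0,0,1, 0,0,0,0,0,0,1, 0,0,0,0,0,0,1, 0,0,0,0,0,0,1]'
python3 chk.py 492.6,-196.6,45,90 489.5,-144.5,45,100 532.6,248.3,50,90
```

```text
t: 24.25
tcp_pos: [0.4926, -0.1966, 0.2467]
orientation: [0.644, 0.765, 0.0, -0.0]
wrist_force: [-0.5, 0.2, 0.1]
opening: 0.0726
finger_force: 0.0
t: 24.88
tcp_pos: [0.4925, -0.1965, 0.3485]
orientation: [0.644, 0.765, -0.0, -0.0]
wrist_force: [1.3, -0.3, 0.6]
opening: 0.0951
finger_force: 0.0
t: 25.5
tcp_pos: [0.5042, -0.0398, 0.3865]
orientation: [0.644, 0.765, -0.0, -0.0]
wrist_force: [-0.2, -0.6, -0.0]
opening: 0.0953
finger_force: 0.0
t: 26.12
tcp_pos: [0.5259, 0.2056, 0.3864]
orientation: [0.644, 0.765, -0.0, -0.0]
wrist_force: [0.5, -0.1, -0.1]
opening: 0.0951
finger_force: 0.0
t: 26.75
tcp_pos: [0.5327, 0.2475, 0.3869]
orientation: [0.645, 0.765, -0.0, 0.0]
wrist_force: [-0.1, 0.0, 0.7]
opening: 0.0952
finger_force: 0.0
(492.6, -196.6) [492.0, -196.6] [492.0, -196.7] zmax 0.1063 [492.9, -195.8] [493.0, -195.6] zmax 0.1087
(489.5, -144.5) [489.3, -144.4] [489.2, -144.6] zmax 0.1190 [490.2, -143.4] [490.2, -143.5] zmax 0.1213
(532.6, 248.3) [532.5, 247.9] [532.3, 247.4] zmax 0.4254 [532.9, 248.9] [532.8, 248.9] zmax 0.5135
```

```bash
python3 -m handwheel '[0,1,-20,0,0,0,1, 0,0,-40,0,0,0,1, 0,0,-40,0,0,0,1, 0,0,-26,0,0,0,1, 0,0,-5,0,0,0,1]'
python3 -m handwheel '[0,0,0,0,0,0,0.6, 0,0,0,0,0,0,0.5, 0,0,0,0,0,0,0.4, 0,0,0,0,0,0,0.3, 0,0,0,0,0,0,0.2]'
python3 -m handwheel '[0,0,0,0,0,0,0.2, 0,0,0,0,0,0,0.2, 0,0,0,0,0,0,0.2, 0,0,0,0,0,0,0.2, 0,0,0,0,0,0,0.2]'
python3 -m handwheel '[0,0,5,0,0,0,0.2, 0,0,8,0,0,0,0.2, 0,0,12,0,0,0,0.2, 0,0,15,0,0,0,0.2, 0,0,15,0,0,0,0.2]'
python3 -m handwheel '[0,0,25,0,0,0,0.2, 0,0,25,0,0,0,0.2, 0,0,25,0,0,0,0.2, 0,0,10,0,0,0,0.2, 0,0,0,0,0,0,0.2]'
python3 - <<'E'
from h import *
d=grab('side');cv2.imwrite('pics/g5.png',cv2.resize(d['frame'][80:280,180:400,::-1],None,fx=3,fy=3))
E
```

```text
t: 27.48
tcp_pos: [0.5326, 0.2491, 0.2544]
orientation: [0.644, 0.765, -0.001, -0.001]
wrist_force: [0.2, 0.2, 0.8]
opening: 0.0952
finger_force: 0.0
t: 28.1
tcp_pos: [0.5326, 0.2495, 0.256]
orientation: [0.644, 0.765, 0.0, 0.0]
wrist_force: [-0.2, 0.0, -0.3]
opening: 0.0506
finger_force: 0.0
t: 28.72
tcp_pos: [0.5326, 0.2494, 0.2557]
orientation: [0.644, 0.765, -0.0, -0.0]
wrist_force: [-0.0, -0.3, -0.7]
opening: 0.0315
finger_force: 25.0
t: 29.35
tcp_pos: [0.5326, 0.2495, 0.3122]
orientation: [0.644, 0.765, 0.0, 0.0]
wrist_force: [0.8, 0.4, -1.4]
opening: 0.0317
finger_force: 25.0
t: 29.98
tcp_pos: [0.5325, 0.2494, 0.3963]
orientation: [0.644, 0.765, 0.0, 0.0]
wrist_force: [-0.2, -0.9, -1.0]
opening: 0.0318
finger_force: 25.0
```

View pics/g5.png

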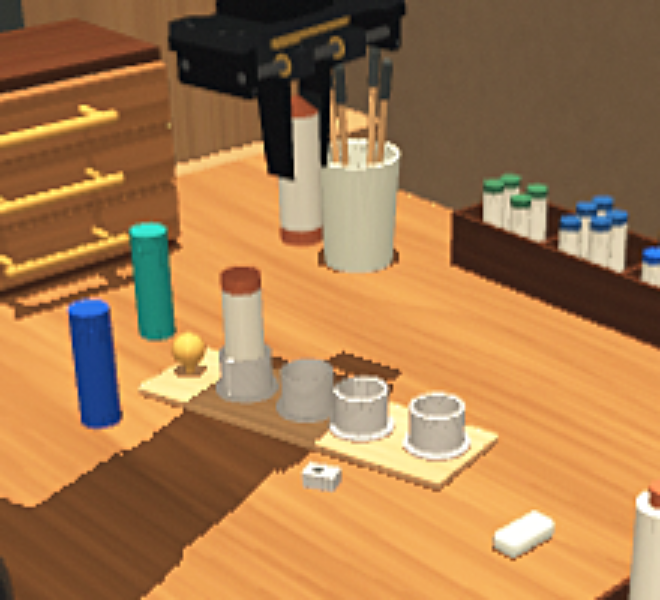

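The pointed pastel hangs vertical at (300,175). Three emptied stands are upright at (305,390), (360,408) and (437,427). The next target is compartment 2 at (495.5,-248.4).

```bash
python3 -m handwheel '[-1,-12,0,0,0,0,0.2, -2,-28,0,0,0,0,0.2, -3,-40,0,0,0,0,0.2, -3,-40,0,0,0,0,0.2, -3,-45,0,0,0,0,0.2]'
python3 -m handwheel '[-3,-45,0,0,0,0,0.2, -3,-45,0,0,0,0,0.2, -3,-45,0,0,0,0,0.2, -3,-45,0,0,0,0,0.2, -3,-45,0,0,0,0,0.2]'
python3 -m handwheel '[-4,-40,0,0,0,0,0.2, -3,-34,0,0,0,0,0.2, -2,-22,0,0,0,0,0.2, -1,-12,0,0,0,0,0.2, 0,0,0,0,0,0,0.2]'
python3 -m handwheel '[0,0,-15,0,0,0,0.2, 0,0,-25,0,0,0,0.2, 0,0,-25,0,0,0,0.2, 0,0,-15,0,0,0,0.2, 0,0,-8,0,0,0,0.2]'
python3 -m handwheel '[0,0,0,0,0,0,0.2, 0,0,0,0,0,0,0.2, 0,0,0,0,0,0,0.2, 0,0,0,0,0,0,0.2, 0,0,0,0,0,0,0.2]'
```

```text
t: 30.65
tcp_pos: [0.5202, 0.0827, 0.395]
orientation: [0.644, 0.765, -0.0, -0.0]
wrist_force: [0.2, 0.2, -1.2]
opening: 0.0317
finger_force: 25.0
t: 31.28
tcp_pos: [0.5049, -0.1425, 0.3951]
orientation: [0.644, 0.765, -0.0, -0.001]
wrist_force: [1.4, -0.1, -0.2]
opening: 0.0317
finger_force: 25.0
t: 31.9
tcp_pos: [0.4955, -0.2487, 0.3955]
orientation: [0.644, 0.765, 0.0, -0.0]
wrist_force: [0.1, 0.4, -0.6]
opening: 0.031
finger_force: 25.0
t: 32.52
tcp_pos: [0.4957, -0.2481, 0.3068]
orientation: [0.644, 0.765, -0.0, -0.0]
wrist_force: [-0.1, 0.4, 0.0]
opening: 0.0317
finger_force: 25.0
t: 33.15
tcp_pos: [0.4956, -0.2486, 0.3079]
orientation: [0.644, 0.765, 0.0, 0.0]
wrist_force: [0.5, 0.6, -0.7]
opening: 0.0317
finger_force: 25.0
```

```bash
python3 -m handwheel '[0,0,-12,0,0,0,0.2, 0,0,-18,0,0,0,0.2, 0,0,-14,0,0,0,0.2, 0,0,-8,0,0,0,0.2, 0,0,-4,0,0,0,0.2]'
python3 -m handwheel '[0,0,-1,0,0,0,0.2, 0,0,-1,0,0,0,0.2, 0,0,-1,0,0,0,0.2, 0,0,0,0,0,0,0.2, 0,0,0,0,0,0,0.2]'
python3 -m handwheel '[0,0,-1,0,0,0,0.2, 0,0,0,0,0,0,0.2, 0,0,0,0,0,0,0.2, 0,0,0,0,0,0,0.2, 0,0,0,0,0,0,0.2]'
```

```text
t: 33.78
tcp_pos: [0.4957, -0.2486, 0.2512]
orientation: [0.644, 0.765, -0.0, -0.0]
wrist_force: [-0.4, -0.2, -1.3]
opening: 0.0314
finger_force: 25.0
t: 34.4
tcp_pos: [0.4956, -0.2486, 0.2489]
orientation: [0.644, 0.765, 0.0, 0.0]
wrist_force: [-0.1, -0.0, -1.1]
opening: 0.0318
finger_force: 25.0
t: 35.02
tcp_pos: [0.4956, -0.2486, 0.2478]
orientation: [0.644, 0.765, 0.0, 0.0]
wrist_force: [0.2, 0.1, -0.5]
opening: 0.0316
finger_force: 25.0
```

```bash
python3 -m handwheel '[0,0,-1,0,0,0,0.2, 0,0,0,0,0,0,0.2, 0,0,0,0,0,0,0.2, 0,0,0,0,0,0,0.2, 0,0,0,0,0,0,0.2]'
```

```text
t: 35.65
tcp_pos: [0.4956, -0.2486, 0.2476]
orientation: [0.644, 0.765, 0.0, 0.0]
wrist_force: [-2.8, 1.9, 11.1]
opening: 0.0317
finger_force: 25.0
```

Contact, on the floor. I release it and go to the flat pastel at (517.6,308.5).

```bash
python3 -m handwheel '[0,0,0,0,0,0,0.4, 0,0,0,0,0,0,0.6, 0,0,0,0,0,0,1, 0,0,0,0,0,0,1, 0,0,0,0,0,0,1]'
python3 -m handwheel '[0,0,0,0,0,0,1, 0,0,0,0,0,0,1, 0,0,15,0,0,0,1, 0,0,40,0,0,0,1, 0,0,45,0,0,0,1]'
python3 -m handwheel '[0,0,40,0,0,0,1, 0,15,0,0,0,0,1, 1,40,0,0,0,0,1, 2,50,0,0,0,0,1, 2,50,0,0,0,0,1]'
python3 -m handwheel '[2,50,0,0,0,0,1, 2,50,0,0,0,0,1, 2,50,0,0,0,0,1, 2,50,0,0,0,0,1, 2,50,0,0,0,0,1]'
python3 -m handwheel '[2,50,0,0,0,0,1, 2,50,0,0,0,0,1, 2,32,0,0,0,0,1, 1,15,0,0,0,0,1, 0,5,0,0,0,0,1]'
python3 -m handwheel '[0,0,0,0,0,0,1, 0,0,0,0,0,0,1, 0,0,0,0,0,0,1, 0,0,0,0,0,0,1, 0,0,0,0,0,0,1]'
python3 chk.py 495.6,-248.6,45,95 492.6,-196.6,45,90 489.5,-144.5,45,100 517.6,308.5,50,88
```

```text
t: 36.28
tcp_pos: [0.4956, -0.2486, 0.2467]
orientation: [0.644, 0.765, 0.0, -0.0]
wrist_force: [0.3, -0.6, 0.0]
opening: 0.0727
finger_force: 0.0
t: 36.9
tcp_pos: [0.4955, -0.2485, 0.3485]
orientation: [0.644, 0.765, 0.0, -0.0]
wrist_force: [-0.3, -0.3, 0.0]
opening: 0.0951
finger_force: 0.0
t: 37.52
tcp_pos: [0.5001, -0.0918, 0.3864]
orientation: [0.644, 0.765, -0.0, -0.0]
wrist_force: [0.6, -0.8, -0.5]
opening: 0.0952
finger_force: 0.0
t: 38.15
tcp_pos: [0.5099, 0.1584, 0.3865]
orientation: [0.644, 0.765, -0.0, -0.0]
wrist_force: [1.0, -0.3, 1.1]
opening: 0.095
finger_force: 0.0
t: 38.78
tcp_pos: [0.5173, 0.3087, 0.3864]
orientation: [0.644, 0.765, -0.0, -0.0]
wrist_force: [-0.4, -0.1, -0.3]
opening: 0.0949
finger_force: 0.0
t: 39.4
tcp_pos: [0.5176, 0.3083, 0.3868]
orientation: [0.644, 0.765, 0.0, 0.0]
wrist_force: [0.4, -0.1, -0.2]
opening: 0.0952
finger_force: 0.0
(495.6, -248.6) [494.9, -249.5] [494.9, -249.6] zmax 0.1110 [496.0, -250.3] [496.0, -250.2] zmax 0.1139
(492.6, -196.6) [491.7, -196.6] [492.0, -196.8] zmax 0.1062 [493.0, -195.7] [493.0, -195.7] zmax 0.1091
(489.5, -144.5) [489.3, -144.4] [489.4, -144.3] zmax 0.1190 [490.1, -143.4] [490.1, -143.4] zmax 0.1217
(517.6, 308.5) [517.0, 308.2] [517.0, 308.4] zmax 0.4279 [517.6, 309.3] [517.7, 309.2] zmax 0.5134
```

```bash
python3 -m handwheel '[0,0,-20,0,0,0,1, 0,0,-40,0,0,0,1, 0,0,-40,0,0,0,1, 0,0,-26,0,0,0,1, 0,0,-5,0,0,0,1]'
python3 -m handwheel '[0,0,0,0,0,0,0.6, 0,0,0,0,0,0,0.5, 0,0,0,0,0,0,0.4, 0,0,0,0,0,0,0.3, 0,0,0,0,0,0,0.2]'
python3 -m handwheel '[0,0,0,0,0,0,0.2, 0,0,0,0,0,0,0.2, 0,0,0,0,0,0,0.2, 0,0,0,0,0,0,0.2, 0,0,0,0,0,0,0.2]'
python3 -m handwheel '[0,0,5,0,0,0,0.2, 0,0,8,0,0,0,0.2, 0,0,12,0,0,0,0.2, 0,0,15,0,0,0,0.2, 0,0,15,0,0,0,0.2]'
python3 -m handwheel '[0,0,25,0,0,0,0.2, 0,0,25,0,0,0,0.2, 0,0,25,0,0,0,0.2, 0,0,10,0,0,0,0.2, 0,0,0,0,0,0,0.2]'
```

```text
t: 40.12
tcp_pos: [0.5175, 0.3084, 0.2543]
orientation: [0.644, 0.765, -0.001, -0.001]
wrist_force: [-0.2, -0.5, -0.5]
opening: 0.0953
finger_force: 0.0
t: 40.75
tcp_pos: [0.5176, 0.3084, 0.256]
orientation: [0.644, 0.765, 0.0, 0.0]
wrist_force: [-0.1, -0.6, 0.6]
opening: 0.0502
finger_force: 0.0
t: 41.38
tcp_pos: [0.5176, 0.3084, 0.2557]
orientation: [0.644, 0.765, 0.0, 0.0]
wrist_force: [0.1, -0.0, -0.7]
opening: 0.0318
finger_force: 25.0
t: 42.0
tcp_pos: [0.5176, 0.3085, 0.3122]
orientation: [0.644, 0.765, 0.0, 0.0]
wrist_force: [-0.2, -0.5, -0.9]
opening: 0.0317
finger_force: 25.0
t: 42.62
tcp_pos: [0.5175, 0.3084, 0.3963]
orientation: [0.644, 0.765, 0.0, 0.0]
wrist_force: [0.4, -0.0, -1.8]
opening: 0.0318
finger_force: 25.0
```

```bash
python3 -m handwheel '[-1,-12,0,0,0,0,0.2, -1,-28,0,0,0,0,0.2, -1,-40,0,0,0,0,0.2, -1,-45,0,0,0,0,0.2, -1,-45,0,0,0,0,0.2]'
python3 -m handwheel '[-1,-45,0,0,0,0,0.2, -1,-45,0,0,0,0,0.2, -2,-45,0,0,0,0,0.2, -2,-45,0,0,0,0,0.2, -1,-45,0,0,0,0,0.2]'
python3 -m handwheel '[-1,-45,0,0,0,0,0.2, -1,-45,0,0,0,0,0.2, -1,-45,0,0,0,0,0.2, -1,-35,0,0,0,0,0.2, -1,-25,0,0,0,0,0.2]'
python3 -m handwheel '[-1,-13,0,0,0,0,0.2, -1,-5,0,0,0,0,0.2, 0,0,0,0,0,0,0.2, 0,0,-15,0,0,0,0.2, 0,0,-25,0,0,0,0.2]'
python3 -m handwheel '[0,0,-25,0,0,0,0.2, 0,0,-15,0,0,0,0.2, 0,0,-8,0,0,0,0.2, 0,0,0,0,0,0,0.2, 0,0,0,0,0,0,0.2]'
```

```text
t: 43.25
tcp_pos: [0.5121, 0.1366, 0.3948]
orientation: [0.644, 0.765, -0.001, -0.0]
wrist_force: [0.2, -0.3, -1.1]
opening: 0.0317
finger_force: 25.0
t: 43.88
tcp_pos: [0.5049, -0.0885, 0.395]
orientation: [0.644, 0.765, -0.0, -0.001]
wrist_force: [0.0, -0.5, -2.1]
opening: 0.0315
finger_force: 25.0
t: 44.5
tcp_pos: [0.4999, -0.2833, 0.3949]
orientation: [0.645, 0.765, -0.0, -0.001]
wrist_force: [0.4, -0.1, -1.2]
opening: 0.0319
finger_force: 25.0
t: 45.12
tcp_pos: [0.4987, -0.2988, 0.3552]
orientation: [0.644, 0.765, 0.0, 0.001]
wrist_force: [-0.9, 0.2, -1.2]
opening: 0.0314
finger_force: 25.0
t: 45.75
tcp_pos: [0.4987, -0.2996, 0.3084]
orientation: [0.644, 0.765, 0.0, 0.001]
wrist_force: [-0.0, -0.2, -1.1]
opening: 0.0316
finger_force: 25.0
```

```bash
python3 -m handwheel '[0,0,-12,0,0,0,0.2, 0,0,-18,0,0,0,0.2, 0,0,-14,0,0,0,0.2, 0,0,-8,0,0,0,0.2, 0,0,-4,0,0,0,0.2]'
python3 -m handwheel '[0,0,-1,0,0,0,0.2, 0,0,-1,0,0,0,0.2, 0,0,-1,0,0,0,0.2, 0,0,0,0,0,0,0.2, 0,0,0,0,0,0,0.2]'
python3 -m handwheel '[0,0,-1,0,0,0,0.2, 0,0,0,0,0,0,0.2, 0,0,0,0,0,0,0.2, 0,0,0,0,0,0,0.2, 0,0,0,0,0,0,0.2]'
```

```text
t: 46.38
tcp_pos: [0.4987, -0.2996, 0.2513]
orientation: [0.644, 0.765, 0.0, -0.0]
wrist_force: [-0.5, -0.0, -1.3]
opening: 0.0315
finger_force: 25.0
t: 47.0
tcp_pos: [0.4986, -0.2996, 0.2489]
orientation: [0.644, 0.765, 0.0, 0.0]
wrist_force: [-0.5, 0.7, -1.1]
opening: 0.0315
finger_force: 25.0
t: 47.62
tcp_pos: [0.4986, -0.2995, 0.2477]
orientation: [0.644, 0.765, 0.0, -0.0]
wrist_force: [-0.8, -0.0, -1.2]
opening: 0.0318
finger_force: 25.0
```

```bash
python3 -m handwheel '[0,0,-1,0,0,0,0.2, 0,0,0,0,0,0,0.2, 0,0,0,0,0,0,0.2, 0,0,0,0,0,0,0.2, 0,0,0,0,0,0,0.2]'
```

```text
t: 48.25
tcp_pos: [0.4986, -0.2996, 0.2477]
orientation: [0.644, 0.765, 0.0, 0.0]
wrist_force: [-2.6, 1.3, 9.4]
opening: 0.0317
finger_force: 25.0
```

```bash
python3 -m handwheel '[0,0,0,0,0,0,0.4, 0,0,0,0,0,0,0.6, 0,0,0,0,0,0,1, 0,0,0,0,0,0,1, 0,0,0,0,0,0,1]'
python3 -m handwheel '[0,0,0,0,0,0,1, 0,0,0,0,0,0,1, 0,0,15,0,0,0,1, 0,0,40,0,0,0,1, 0,0,45,0,0,0,1]'
python3 -m handwheel '[0,0,40,0,0,0,1, 0,0,20,0,0,0,1, 0,-20,0,0,0,0,1, 0,-40,0,0,0,0,1, 0,-40,0,0,0,0,1]'
python3 -m handwheel '[0,-40,0,0,0,0,1, 0,-30,0,0,0,0,1, 0,-10,0,0,0,0,1, 0,0,0,0,0,0,1, 0,0,0,0,0,0,1]'
python3 chk.py 498.6,-299.6,45,84 495.6,-248.6,45,95 492.6,-196.6,45,90 489.5,-144.5,45,100
python3 - <<'E'
from h import *
cv2.imwrite('pics/end.png',load('side')['frame'][...,::-1])
E
```

```text
t: 48.88
tcp_pos: [0.4986, -0.2996, 0.2467]
orientation: [0.644, 0.765, 0.0, 0.0]
wrist_force: [-0.3, 0.2, -0.1]
opening: 0.073
finger_force: 0.0
t: 49.5
tcp_pos: [0.4985, -0.2995, 0.3485]
orientation: [0.644, 0.765, 0.0, -0.0]
wrist_force: [0.2, 0.7, -0.2]
opening: 0.0947
finger_force: 0.0
t: 50.12
tcp_pos: [0.4983, -0.4015, 0.4061]
orientation: [0.644, 0.765, -0.0, -0.0]
wrist_force: [0.8, 0.1, -0.4]
opening: 0.0954
finger_force: 0.0
t: 50.75
tcp_pos: [0.4987, -0.4787, 0.4067]
orientation: [0.644, 0.765, 0.0, -0.0]
wrist_force: [0.2, -0.0, 0.2]
opening: 0.0953
finger_force: 0.0
(498.6, -299.6) [498.6, -299.6] [498.5, -299.5] zmax 0.1020 [498.3, -299.2] [498.2, -299.2] zmax 0.1039
(495.6, -248.6) [495.0, -249.4] [494.8, -249.5] zmax 0.1110 [495.9, -250.2] [496.1, -250.4] zmax 0.1132
(492.6, -196.6) [492.0, -196.6] [492.0, -196.6] zmax 0.1063 [493.0, -195.7] [493.0, -195.7] zmax 0.1093
(489.5, -144.5) [489.2, -144.4] [489.1, -144.4] zmax 0.1188 [490.2, -143.4] [490.2, -143.3] zmax 0.1216
```

View pics/end.png

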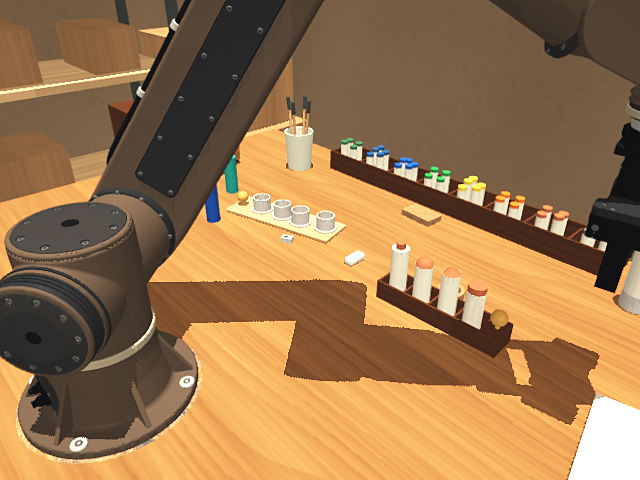

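The four pastels stand upright in the rack at (399,265), (424,283), (449,290) and (475,305), in the right order. All four stands are upright on the board at (262,204), (282,211), (300,216) and (325,222). The gripper is clear, so I hand in.

```bash
python3 -c "
from workcell import job;print(job.close_job())"
```

```text
the job is handed in; nothing more can be done
None
```

The job is handed in: from the rack's knob outwards the compartments hold flat, pointed, domed and stepped, all upright on the floor, with all four stands upright on the board, at about 51 s; the judge's verdict was not shown.

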